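# Lay out the spindle parts in their dishes

## Robot

A 7-joint arm with a two-finger parallel gripper is mounted at the origin on a cart in front of the work surface, level with it; the furniture and walls round the work are solid. World frame = base frame: x ahead of the robot, y to its left, z up, the work surface at z = 0. Lengths are in m, angles in rad, forces in N, time in s.
With the tool pointing down it reaches from about 0.4 to 0.85 m from the base axis. Payload 4.5 kg.
Tool frame: the origin (TCP) lies on the mounting face of the last link; the fingertips stand 166 mm ahead of it and the grasp point (between the pads) lies 147 mm ahead of it; y points along the fingers, z is the direction in which the jaws open and shut, and the axes are right-handed (so a half turn about y gives the same grasp; the last joint's range is limited). The gripper opens to 88 mm and grips with 3 to 60 N. Pads are 18 mm wide; open, the fingers measure 123 mm over their backs; the gripper's body (75 mm by 187 mm) begins 45 mm behind the grasp point.
Start: joints at [-1.27, 0.689, -0.195, 1.565, 0.157, 0.902, -0.215], TCP at [0.165, 0.603, 0.405] pointing down, gripper open.
Joint ranges: [-3.01, 3.01], [-0.46, 2.08], [-1.47, 1.51], [0.13, 2.56], [-1, 4.14], [0.04, 2.09], [-2.66, 2.66]. Speed limits (rad/s): [2.57, 2.57, 3.14, 3.14, 3.14, 3.14, 3.14].

## Interface

Orientations are given as a unit quaternion [x, y, z, w].
In Python, from plant import r gives the robot as it stands.
- The arm moves only by the tool arm_command, never from a script. Its argument "deltas" is a list of rows, each an object of numbers: "dx", "dy", "dz": the shift along the tool's x, y, z each as a share of 1000 mm, from -1 to 1; "wx", "wy", "wz": the turn, a rotation vector about the tool's x, y, z each as a share of 45 degrees, from -1 to 1. In form: [{"dx": .., "dy": .., "dz": .., "wx": .., "wy": .., "wz": ..}, ...]. A call has exactly 5 rows; each row is the pose to reach, as a shift and turn from the pose commanded when the call began, along the tool's axes at that moment; what a row does not reach only later rows make up. A row lasts 1/10 s, in which the tool goes at most 50 mm and 8.59 degrees, less where a joint would pass 70% of its speed; a pose out of reach is approached as far as the arm can. A call with a number of a shift or a turn outside -1 to 1 is refused whole. A call with a gripper value outside its range is refused whole. "claw" is the opening, from -1 (shut) to 1 (fully open), set as the call begins (left out, the last holds). The fingers move at their own pace and stop on an object; "grip_force" is the grip in N (left out, the last holds). Time passes only in rows, so rows that repeat a pose let the fingers close, or fill a call up. It gives the time, the measured TCP pose, the force and the opening at its end, in the units of the state.
- r.get_state(): the state, without advancing time (a new reading comes with each control period).
- r.snapshot(name): name is "scene" or "top" or "wrist"; returns the picture (480x640x3 uint8, red, green, blue); there is no depth.
- r.get_calibration(name): a dict with "vertical_fov" (degrees; the focal length in pixels is half the picture's height over the tangent of half this angle, whatever the lens; pixels are square), "cx", "cy" (the principal point, pixels), "R" (3x3) and "t" (3): a world point X has camera coordinates R X + t. Camera axes: x right, y down, z forward; pixel columns grow to the right and rows downward; lengths in m; the calibration is good to about 2 mm. A picture is of the moment at which its call begins: read the wrist's pose just before it. get_calibration takes no time and is no camera call; for the wrist camera it gives the pose at the moment of the call.
- r.finish_job(): hands the job in, once; it reports no verdict.
The state is a dict: "clock": time; "q": joint angles; "qd": joint speeds; "joint_torque": joint torques, N m; "tool_pos": TCP position; "eef_rot": TCP orientation; "contact_force": force on the tool from outside, world axes, zero at the start; "moment": the same for the moment, N m; "opening": opening from 0.0 (shut) to 1.0 (fully open).
Only numpy, scipy, OpenCV 4.12 (cv2) and the standard library are available. Lean on these libraries where they do the work, as an engineer would, in place of code of your own. Each camera call takes 0.05 s, during which the arm holds its last target.

## Task

Lay out the spare parts for the spindle rebuild: put the three bored round metal parts, the toothed pulley, the ball bearing and the brass flange bush, each lying flat inside the round dish of its size (pulley in the largest, bearing in the middle one, bush on its flange in the smallest). Leave the red pipe cap, the hex nut, the cap screw and the spring where they lie.

Things in the scene. Friction and masses are not known exactly. Their poses are not given: they have to be found in the camera images.
- pulley: black toothed belt pulley with a bored grey hub, lying flat on the cabinet top: 66 mm across, 26 mm high, about 0.2 kg; solid to the fingers (its bore cannot be entered), grasp across the toothed rim in any direction. Origin: centre of its underside, z up.
- bearing: sealed ball bearing, bright steel rings with a dark seal, lying flat: 52 mm across, 15 mm high, about 0.17 kg; solid to the fingers, grasp across the outer ring in any direction. Origin: centre of its underside, z up.
- bush: brass flange bush standing on its flange: flange 38 mm across and 8 mm high, above it a barrel 28 mm across up to 34 mm over the underside; 0.11 kg; grasp across the barrel in any direction. Origin: centre of its underside, z up.
- large_dish: round shallow dish with grey rim and dark floor, fixed to the cabinet top, open upward, the largest of the three: inside 82 mm across, outside 87 mm; floor 2 mm thick, rim 5 mm above the cabinet top (so the rim stands 3 mm above its floor), wall 2.5 mm. Origin: centre of its underside, z up. The three dishes swap places from start to start.
- medium_dish: round shallow dish with grey rim and dark floor, fixed to the cabinet top, open upward, the middle one of the three: inside 68 mm across, outside 73 mm; floor 2 mm thick, rim 5 mm above the cabinet top (so the rim stands 3 mm above its floor), wall 2.5 mm. Origin: centre of its underside, z up. The three dishes swap places from start to start.
- small_dish: round shallow dish with grey rim and dark floor, fixed to the cabinet top, open upward, the smallest of the three: inside 54 mm across, outside 59 mm; floor 2 mm thick, rim 5 mm above the cabinet top (so the rim stands 3 mm above its floor), wall 2.5 mm. Origin: centre of its underside, z up. The three dishes swap places from start to start.
- pipe_cap: red plastic pipe cap, a round shell open upward, 49 mm across, 16 mm high, light; it lies among the round parts and swaps places with them. Not to be moved. Origin: centre of its underside, z up.
- nut: large steel hex nut lying flat between the dishes, 30 mm across flats, 34 mm across corners, 14 mm high. Not to be moved. Origin: centre of its underside, z up.
- screw: black socket-head cap screw lying along the robot's x between the dishes, 52 mm long, 16 mm thick over the head; its own y runs along its length. Not to be moved. Origin: centre of its underside, z up.
- coil_spring: bright steel compression spring lying on its side near the tape arm, 24 mm thick, 63 mm long along its own y; it does not roll. Not to be moved. Origin: centre of its underside, z up.

How it is judged:
At the end, for the whole second after the job is handed in: Pulley in the large dish, bearing in the medium dish, bush in the small dish: each within 10 mm of its dish's centre, flat on its floor (0.5 to 3.5 mm above the dish's origin, tilt under 0.04 rad), at rest; cap, nut, screw and spring within 25 mm of where they lay (horizontal distance between pulley and large_dish below 0.01 m and z of pulley in the frame of large_dish between 0.0005 and 0.0035 m and angle between each of pulley, bearing, bush's own z axis and vertical below 0.04 rad and linear speed of each of pulley, bearing, bush below 0.02 m/s and horizontal distance between bearing and medium_dish below 0.01 m and z of bearing in the frame of medium_dish between 0.0005 and 0.0035 m and horizontal distance between bush and small_dish below 0.01 m and z of bush in the frame of small_dish between 0.0005 and 0.0035 m and distance of each of pipe_cap, nut, screw, coil_spring from where it was at the start of the episode below 0.025 m); the robot touches nothing.
It fails at once if the pipe cap, nut, screw or spring is moved by more than 25 mm (distance of any of pipe_cap, nut, screw, coil_spring from where it was at the start of the episode above 0.025 m).
It also fails if it takes over 80 s, if anything falls off the work surface, if the arm or the gripper's body presses on something with over 40 N, if the wrist force passes 120 N, or if a joint passes its speed limit or range.

## Working session

There is one attempt and no reset: what is moved stays moved. The work goes in short steps, Python scripts to look and compute and a tool call to move; the robot and the scene stay as the last step left them, time stands still between calls to the robot, and variables do not carry over. Pictures are saved under pics/ and viewed, and the job is handed in when it is done.

Besides the shell and the picture viewer there is one more tool, called after "Call:" in YAML: its name, and indented under it one key for each argument. arm_command: Moves the arm, as the interface text tells. Shift numbers are shares of 1000 mm and turn numbers shares of 45 degrees, none past 1 either way. Its arguments: {"type":"object","properties":{"deltas":{"type":"array","items":{"type":"object","properties":{"dx":{"type":"number","minimum":-1,"maximum":1},"dy":{"type":"number","minimum":-1,"maximum":1},"dz":{"type":"number","minimum":-1,"maximum":1},"wx":{"type":"number","minimum":-1,"maximum":1},"wy":{"type":"number","minimum":-1,"maximum":1},"wz":{"type":"number","minimum":-1,"maximum":1}}}},"claw":{"type":"number"},"grip_force":{"type":"number"}},"required":["deltas"]}

```bash
ls; mkdir -p pics; python3 - <<'E'
from plant import r
import cv2,json
s=r.get_state();print(s)
for n in("top","scene","wrist"):
    print(n,r.get_calibration(n));cv2.imwrite(f"pics/{n}0.png",r.snapshot(n)[:,:,::-1])
E
```

```text
pics
{'clock': 0.0, 'q': array([-1.27020319,  0.69000319, -0.19451587,  1.56634785,  0.15730083,
        0.90249679, -0.21508878]), 'qd': array([-1.35868091e-03, -8.34669362e-05,  1.12618088e-03,  7.38845226e-05,
       -7.05808553e-04, -1.31019676e-03,  2.06079895e-04]), 'joint_torque': array([ 4.48034225e-04, -5.27566302e+01, -1.26707789e+00, -1.53426486e+01,
       -5.26687992e-02,  6.73196657e-03,  1.79823228e-04]), 'tool_pos': array([0.16471378, 0.60256315, 0.40389679]), 'eef_rot': array([ 0.70148648, -0.09405258,  0.09397085, -0.70017163]), 'contact_force': array([ 0.50157433,  0.19012813, -0.06637067]), 'moment': array([-0.03600341, -0.01242126, -0.03188794]), 'opening': 1.0011286440434246}
top {'vertical_fov': 44.077162198286764, 'cx': 316.62031742106547, 'cy': 242.95823502310552, 'R': array([[ 0.00454825, -0.99994648,  0.0092929 ],
       [-0.99415626, -0.00552383, -0.10780915],
       [ 0.10785471, -0.00874825, -0.99412818]]), 't': array([0.03294364, 0.57645649, 0.81091349])}
scene {'vertical_fov': 44.925931459659616, 'cx': 322.0383557762434, 'cy': 235.54893313923273, 'R': array([[-0.5050295 ,  0.86292386, -0.017539  ],
       [ 0.65763938,  0.37156647, -0.65532344],
       [-0.55897733, -0.34249201, -0.75514474]]), 't': array([ 0.22292263, -0.34921549,  1.19939881])}
wrist {'vertical_fov': 64.18830334117848, 'cx': 317.7248119292609, 'cy': 242.82230909457817, 'R': array([[ 0.26289161,  0.96482287, -0.00219989],
       [ 0.92168578, -0.25046228,  0.29624985],
       [ 0.28527764, -0.07990921, -0.95510795]]), 't': array([-0.62462663, -0.04106665,  0.39083283])}
```

View pics/top0.png

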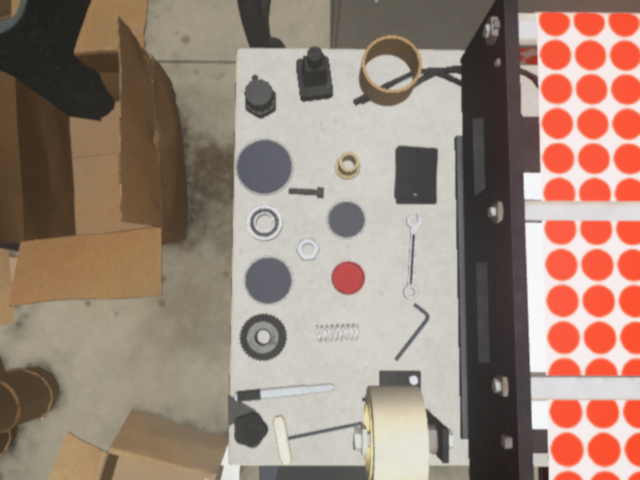

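View pics/scene0.png

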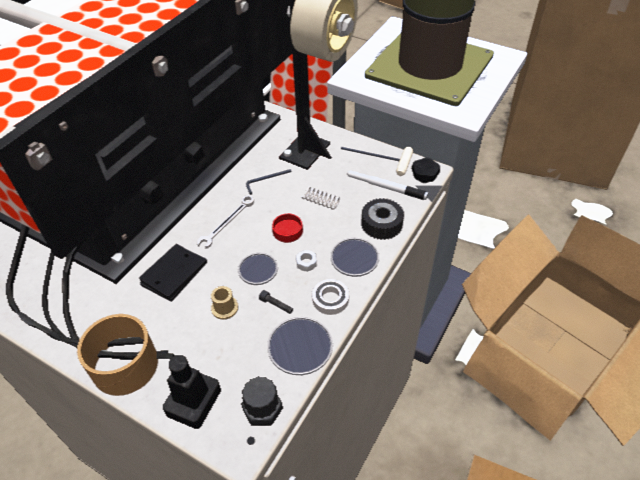

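View pics/wrist0.png

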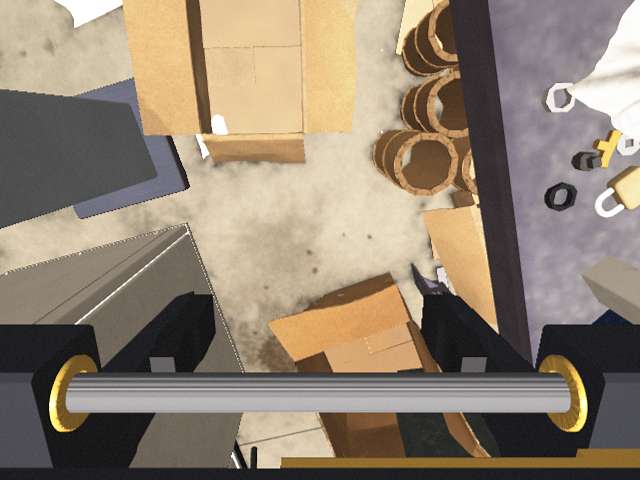

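The top view shows dishes (dark discs) at about (264,166) large, (346,218) small and (268,280) medium. The pulley is at (263,337), bearing (265,223), bush (348,165), cap (348,277), nut (308,249), screw (307,191) and spring (338,332). Next I measure them.

```bash
cat > h.py <<'E'
from plant import r
import cv2,numpy as np
def ray(c,u,v,h=480):
    f=h/2/np.tan(np.radians(c["vertical_fov"])/2)
    d=c["R"].T@np.array([(u-c["cx"])/f,(v-c["cy"])/f,1]); o=-c["R"].T@c["t"]; return o,d
def plane(c,u,v,z):
    o,d=ray(c,u,v); return (o+d*(z-o[2])/d[2])[:2]
def proj(c,X):
    f=240/np.tan(np.radians(c["vertical_fov"])/2); p=c["R"]@np.array(X)+c["t"]; return np.array([f*p[0]/p[2]+c["cx"],f*p[1]/p[2]+c["cy"]]),f/p[2]
E
python3 - <<'E'
from h import *
for n in("top","scene"):
    im=cv2.imread(f"pics/{n}0.png");c=r.get_calibration(n)
    print(n,-c["R"].T@c["t"])
    if n=="top": roi=(232,60,225,320)
    else: roi=(150,170,280,210)
    x0,y0,w,h=roi; sub=im[y0:y0+h,x0:x0+w].astype(int)
    med=np.median(sub.reshape(-1,3),axis=0);print(med)
    m=(np.abs(sub-med).max(2)>40).astype(np.uint8)*255
    m=cv2.morphologyEx(m,cv2.MORPH_CLOSE,np.ones((3,3)))
    cs,_=cv2.findContours(m,cv2.RETR_EXTERNAL,cv2.CHAIN_APPROX_NONE)
    for k in cs:
        a=cv2.contourArea(k)
        if a<150: continue
        (u,v),(d1,d2),ang=cv2.fitEllipse(k); u+=x0;v+=y0
        p=plane(c,u,v,.005); s=proj(c,[*p,.005])[1]
        print("%.1f %.1f area %d  axes mm %.1f %.1f ang %.0f  xy(z=5mm) %s z15 %s z26 %s z34 %s"%(u,v,a,d1/s*1e3,d2/s*1e3,ang,p.round(4),plane(c,u,v,.015).round(4),plane(c,u,v,.026).round(4),plane(c,u,v,.034).round(4)))
    cv2.imwrite(f"pics/m_{n}.png",cv2.resize(im[y0:y0+h,x0:x0+w],None,fx=2.4 if n=='top' else 2.8,fy=2.4 if n=='top' else 2.8,interpolation=cv2.INTER_CUBIC)[:600*2])
E
```

```text
top [0.48547715 0.0432202  0.86799309]
[194. 202. 205.]
397.9 374.5 area 339  axes mm 14.3 73.4 ang 90  xy(z=5mm) [ 0.3904 -0.0816] z15 [ 0.3915 -0.0802] z26 [ 0.3927 -0.0786] z34 [ 0.3936 -0.0774]
262.7 336.7 area 1707  axes mm 66.4 67.8 ang 44  xy(z=5mm) [0.443  0.1125] z15 [0.4435 0.1117] z26 [0.4441 0.1108] z34 [0.4445 0.1102]
391.7 336.9 area 237  axes mm 51.2 125.2 ang 46  xy(z=5mm) [ 0.4436 -0.0731] z15 [ 0.444  -0.0718] z26 [ 0.4446 -0.0703] z34 [ 0.445  -0.0692]
347.7 277.5 area 861  axes mm 48.1 48.3 ang 167  xy(z=5mm) [ 0.5288 -0.0099] z15 [ 0.5283 -0.0092] z26 [ 0.5277 -0.0086] z34 [ 0.5273 -0.0081]
267.8 280.1 area 1672  axes mm 66.8 67.4 ang 53  xy(z=5mm) [0.5243 0.1063] z15 [0.5239 0.1056] z26 [0.5234 0.1048] z34 [0.523  0.1042]
263.9 222.2 area 600  axes mm 40.2 41.2 ang 78  xy(z=5mm) [0.6093 0.1132] z15 [0.6079 0.1124] z26 [0.6063 0.1115] z34 [0.6052 0.1108]
346.0 219.2 area 1006  axes mm 51.9 53.6 ang 94  xy(z=5mm) [ 0.6145 -0.0074] z15 [ 0.613  -0.0068] z26 [ 0.6113 -0.0062] z34 [ 0.6101 -0.0057]
310.6 191.7 area 223  axes mm 13.1 65.5 ang 93  xy(z=5mm) [0.6553 0.0
[... 2198 characters left out ...]
1718]
382.1 218.4 area 1445  axes mm 66.0 69.5 ang 94  xy(z=5mm) [0.4349 0.1061] z15 [0.4435 0.1097] z26 [0.4529 0.1136] z34 [0.4597 0.1165]
320.6 198.1 area 314  axes mm 23.5 61.2 ang 108  xy(z=5mm) [ 0.4438 -0.0012] z15 [0.4522 0.004 ] z26 [0.4614 0.0097] z34 [0.4682 0.0138]
902.8 514.1 area 596  axes mm 139.6 1241.5 ang 0  xy(z=5mm) [0.5474 0.7827] z15 [0.5543 0.7763] z26 [0.5618 0.7692] z34 [0.5673 0.7641]
239.5 202.8 area 368  axes mm 33.8 176.5 ang 52  xy(z=5mm) [ 0.5175 -0.1109] z15 [ 0.5249 -0.1041] z26 [ 0.5329 -0.0966] z34 [ 0.5388 -0.0912]
176.7 196.7 area 3200  axes mm 96.2 166.7 ang 45  xy(z=5mm) [ 0.5571 -0.2097] z15 [ 0.5638 -0.2014] z26 [ 0.5712 -0.1923] z34 [ 0.5766 -0.1857]
```

```bash
cat >> h.py <<'E'
from scipy.spatial.transform import Rotation as Ro
def jaw_rot(ang):
    # tool y down, tool z along world (cos,sin) ; x = y cross z
    y=np.array([0,0,-1.]);z=np.array([np.cos(ang),np.sin(ang),0]);return np.stack([np.cross(y,z),y,z],1)
def go(pos,ang=None):
    """pos: fingertip-based target: x,y and fingertip z (world)"""
    s=r.get_state();R=Ro.from_quat(s["eef_rot"])
    Rm=R.as_matrix()
    T=Rm if ang is None else jaw_rot(ang)
    if ang is not None and np.dot(T[:,2],Rm[:,2])<0: T=jaw_rot(ang+np.pi)
    tcp=np.array(pos)-T[:,1]*.166
    d=Rm.T@(tcp-s["tool_pos"]); w=(R.inv()*Ro.from_matrix(T)).as_rotvec()/(np.pi/4)
    print("clock %.2f tip %s jawdir %s open %.3f F %s"%(s["clock"],(s["tool_pos"]+Rm[:,1]*.166).round(4),Rm[:,2].round(3),s["opening"],s["contact_force"].round(1)))
    print("d",d.round(4),"w",w.round(3),"q",s["q"].round(2))
E
python3 - <<'E'
from h import *
c=r.get_calibration("top")
im=cv2.imread("pics/top0.png").astype(int)
# dishes: dark bluish floor
sub=im
m=((np.abs(sub-im[160,262]).max(2)<28)).astype(np.uint8)*255
m=cv2.morphologyEx(m,cv2.MORPH_OPEN,np.ones((3,3)))
cs,_=cv2.findContours(m,cv2.RETR_EXTERNAL,cv2.CHAIN_APPROX_NONE)
for k in cs:
    if cv2.contourArea(k)>600:
        (u,v),dd,_=cv2.fitEllipse(k)
        if 235<u<460: p=plane(c,u,v,.002);s=proj(c,[*p,.002])[1];print(u,v,np.array(dd)/s*1e3,p)
for n,u,v,z in(("nut",308,249,.014),("screw",290,191,.01),("screw",323,191,.01),("spring",316,332,.012),("spring",359,332,.012),("knobbase",259,112,0),("box",396,175,.0)):print(n,plane(c,u,v,z))
go([.444,.1105,.15],np.pi/2); go([.444,.1105,.15],0)
E
```

```text
267.80975341796875 280.2144470214844 [63.36426919 64.70396003] [0.52438814 0.10653071]
346.0214538574219 219.19155883789062 [48.80059234 50.19410135] [ 0.61496611 -0.00764921]
263.85455322265625 166.4187774658203 [76.58001049 78.92777241] [0.69362113 0.11468665]
411.7776184082031 22.4751033782959 [ 80.40373741 282.60470598] [ 0.92031947 -0.10877662]
nut [0.56926454 0.04814035]
screw [0.65512239 0.07512753]
screw [0.65543212 0.0266419 ]
spring [0.45035071 0.03599185]
spring [ 0.45060693 -0.02549978]
knobbase [0.77773141 0.12334661]
box [ 0.68236996 -0.08248113]
clock 0.15 tip [0.1647 0.6024 0.2381] jawdir [ 0.264  0.965 -0.001] open 0.999 F [-0.5 -0.4  0.7]
d [ 0.3991  0.0887 -0.401 ] w [ 0.002 -0.34  -0.   ] q [-1.27  0.69 -0.19  1.57  0.16  0.9  -0.22]
clock 0.15 tip [0.1647 0.6024 0.2381] jawdir [ 0.264  0.965 -0.001] open 0.999 F [-0.5 -0.4  0.7]
d [ 0.3991  0.0887 -0.401 ] w [1.00e-03 1.66e+00 1.00e-03] q [-1.27  0.69 -0.19  1.57  0.16  0.9  -0.22]
```

View pics/m_scene.png

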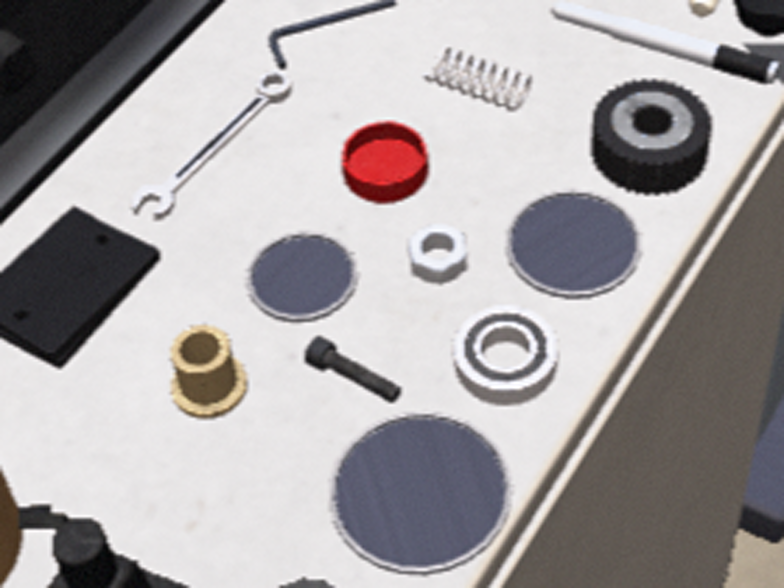

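Call:
arm_command:
  deltas:
    - {"dx": 0.4,"dy": 0,"dz": -0.4,"wy": -0.34}
    - {"dx": 0.4,"dy": 0,"dz": -0.4,"wy": -0.34}
    - {"dx": 0.4,"dy": 0,"dz": -0.4,"wy": -0.34}
    - {"dx": 0.4,"dy": 0,"dz": -0.4,"wy": -0.34}
    - {"dx": 0.4,"dy": 0,"dz": -0.4,"wy": -0.34}
  claw: 1
  grip_force: 25

```text
invalid input at $.deltas[0]: expected keys dx, dy, dz, wx, wy, wz
```

```bash
python3 -c "
from h import *
go([.443,.1105,.15],np.pi/2)"
```

```text
clock 0.15 tip [0.1647 0.6024 0.2381] jawdir [ 0.264  0.965 -0.001] open 0.999 F [-0.5 -0.4  0.7]
d [ 0.3981  0.0887 -0.4013] w [ 0.002 -0.34  -0.   ] q [-1.27  0.69 -0.19  1.57  0.16  0.9  -0.22]
```

Call:
arm_command:
  deltas:
    - {"dx": 0.4,"dy": 0,"dz": -0.4,"wx": 0,"wy": -0.34,"wz": 0}
    - {"dx": 0.4,"dy": 0,"dz": -0.4,"wx": 0,"wy": -0.34,"wz": 0}
    - {"dx": 0.4,"dy": 0,"dz": -0.4,"wx": 0,"wy": -0.34,"wz": 0}
    - {"dx": 0.4,"dy": 0,"dz": -0.4,"wx": 0,"wy": -0.34,"wz": 0}
    - {"dx": 0.4,"dy": 0,"dz": -0.4,"wx": 0,"wy": -0.34,"wz": 0}
  claw: 1
  grip_force: 25

```text
clock: 0.65
tool_pos: [0.2894, 0.3839, 0.4047]
eef_rot: [0.707, 0.0, -0.0, -0.707]
contact_force: [1.5, 0.3, 0.4]
opening: 1.003
```

```bash
python3 -c "
from h import *
go([.443,.1105,.15],np.pi/2)"
```

```text
clock 0.65 tip [0.2894 0.3839 0.2387] jawdir [-0.  1. -0.] open 1.003 F [1.5 0.3 0.4]
d [ 0.1535  0.0887 -0.2734] w [0.    0.001 0.   ] q [-0.82  0.51 -0.31  1.98  0.24  0.68  0.3 ]
```

Call:
arm_command:
  deltas:
    - {"dx": 0.154,"dy": 0,"dz": -0.273,"wx": 0,"wy": 0,"wz": 0}
    - {"dx": 0.154,"dy": 0,"dz": -0.273,"wx": 0,"wy": 0,"wz": 0}
    - {"dx": 0.154,"dy": 0,"dz": -0.273,"wx": 0,"wy": 0,"wz": 0}
    - {"dx": 0.154,"dy": 0,"dz": -0.273,"wx": 0,"wy": 0,"wz": 0}
    - {"dx": 0.154,"dy": 0,"dz": -0.273,"wx": 0,"wy": 0,"wz": 0}

```text
clock: 1.15
tool_pos: [0.4122, 0.1662, 0.4047]
eef_rot: [-0.707, -0.0, 0.0, 0.707]
contact_force: [1.0, 0.2, -1.2]
opening: 0.997
```

```bash
python3 -c "
from h import *
go([.443,.1105,.10],np.pi/2)"
```

```text
clock 1.15 tip [0.4122 0.1662 0.2387] jawdir [-0.001  1.     0.   ] open 0.997 F [ 1.   0.2 -1.2]
d [ 0.0308  0.1387 -0.0557] w [-0.     0.001  0.   ] q [-0.26  0.47 -0.34  2.08  0.26  0.63  0.8 ]
```

Call:
arm_command:
  deltas:
    - {"dx": 0.031,"dy": 0.09,"dz": -0.056,"wx": 0,"wy": 0,"wz": 0}
    - {"dx": 0.031,"dy": 0.09,"dz": -0.056,"wx": 0,"wy": 0,"wz": 0}
    - {"dx": 0.031,"dy": 0.09,"dz": -0.056,"wx": 0,"wy": 0,"wz": 0}
    - {"dx": 0.031,"dy": 0.09,"dz": -0.056,"wx": 0,"wy": 0,"wz": 0}
    - {"dx": 0.031,"dy": 0.09,"dz": -0.056,"wx": 0,"wy": 0,"wz": 0}

```text
clock: 1.65
tool_pos: [0.4424, 0.1137, 0.3156]
eef_rot: [-0.707, -0.001, 0.0, 0.708]
contact_force: [-0.0, -0.8, 0.1]
opening: 0.999
```

```bash
python3 -c "
from h import *
go([.443,.1105,.012],np.pi/2)
c=r.get_calibration('wrist');im=r.snapshot('wrist')[:,:,::-1].copy()
for X,col in (((.443,.1105,.026),(0,255,0)),((.525,.106,.002),(255,0,255)),((.45,.005,.012),(255,0,0))):
  p,_=proj(c,X);print(p);cv2.drawMarker(im,tuple(int(a) for a in p),col,0,20)
cv2.imwrite('pics/w1.png',im)"
```

```text
clock 1.65 tip [0.4426 0.1139 0.1496] jawdir [-0.002  1.     0.002] open 0.999 F [-0.  -0.8  0.1]
d [ 0.0004  0.1376 -0.0034] w [-0.002  0.003  0.001] q [-0.2   0.64 -0.24  2.14  0.39  0.39  0.82]
[311.79427759 234.41282455]
[307.07962269 318.72725232]
[175.50638118 237.78650342]
```

View pics/w1.png

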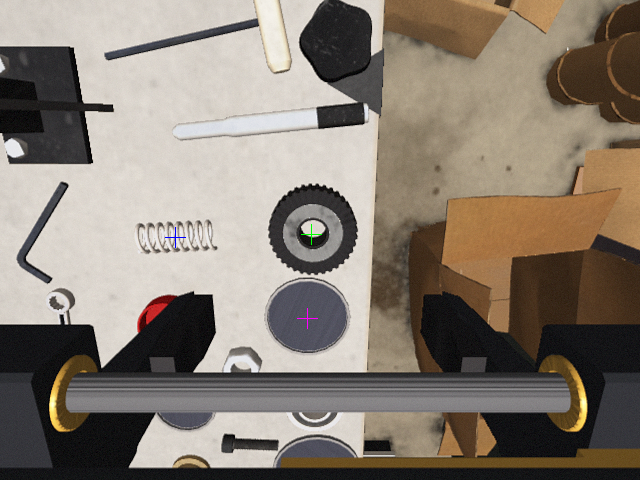

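The wrist view confirms the projected pulley hub at (312,234) and the medium dish at (307,317), to within about 2 mm. Descending.

Call:
arm_command:
  deltas:
    - {"dx": 0.0,"dy": 0.04,"dz": -0.003,"wx": 0,"wy": 0,"wz": 0}
    - {"dx": 0.0,"dy": 0.08,"dz": -0.003,"wx": 0,"wy": 0,"wz": 0}
    - {"dx": 0.0,"dy": 0.115,"dz": -0.003,"wx": 0,"wy": 0,"wz": 0}
    - {"dx": 0.0,"dy": 0.135,"dz": -0.003,"wx": 0,"wy": 0,"wz": 0}
    - {"dx": 0.0,"dy": 0.139,"dz": -0.003,"wx": 0,"wy": 0,"wz": 0}

```text
clock: 2.2
tool_pos: [0.4452, 0.1116, 0.1821]
eef_rot: [0.708, 0.001, -0.002, -0.707]
contact_force: [0.0, -0.5, 0.3]
opening: 1.0
```

```bash
python3 -c "
from h import *
go([.443,.1105,.011],np.pi/2)"
```

```text
clock 2.20 tip [0.445  0.1114 0.0161] jawdir [-0.003  1.    -0.001] open 1.000 F [ 0.  -0.5  0.3]
d [-0.0022  0.0051 -0.0011] w [ 0.002  0.004 -0.002] q [-0.32  0.92 -0.05  2.2   0.94  0.05  0.29]
```

Call:
arm_command:
  deltas:
    - {"dx": 0,"dy": 0.002,"dz": 0,"wx": 0,"wy": 0,"wz": 0}
    - {"dx": 0,"dy": 0.002,"dz": 0,"wx": 0,"wy": 0,"wz": 0}
    - {"dx": 0,"dy": 0.002,"dz": 0,"wx": 0,"wy": 0,"wz": 0}
    - {"dx": 0,"dy": 0.002,"dz": 0,"wx": 0,"wy": 0,"wz": 0}
    - {"dx": 0,"dy": 0.002,"dz": 0,"wx": 0,"wy": 0,"wz": 0}

```text
clock: 2.7
tool_pos: [0.4453, 0.1096, 0.1808]
eef_rot: [0.708, -0.0, -0.001, -0.706]
contact_force: [-0.1, 0.3, 0.1]
opening: 0.999
```

```bash
python3 -c "
from h import *
go([.443,.1105,.011],np.pi/2)"
```

```text
clock 2.70 tip [0.445  0.1093 0.0148] jawdir [-0.     1.    -0.002] open 0.999 F [-0.1  0.3  0.1]
d [-0.0022  0.0038  0.0009] w [ 0.003  0.001 -0.002] q [-0.31  0.92 -0.05  2.2   1.02  0.04  0.21]
```

Call:
arm_command:
  deltas:
    - {"dx": 0,"dy": 0,"dz": 0,"wx": 0,"wy": 0,"wz": 0}
    - {"dx": 0,"dy": 0,"dz": 0,"wx": 0,"wy": 0,"wz": 0}
    - {"dx": 0,"dy": 0,"dz": 0,"wx": 0,"wy": 0,"wz": 0}
    - {"dx": 0,"dy": 0,"dz": 0,"wx": 0,"wy": 0,"wz": 0}
    - {"dx": 0,"dy": 0,"dz": 0,"wx": 0,"wy": 0,"wz": 0}
  claw: -1
  grip_force: 25

```text
clock: 3.2
tool_pos: [0.4451, 0.1095, 0.1803]
eef_rot: [0.708, -0.001, -0.001, -0.706]
contact_force: [0.3, 0.6, 0.7]
opening: 0.728
```

Call:
arm_command:
  deltas:
    - {"dx": 0,"dy": 0,"dz": 0,"wx": 0,"wy": 0,"wz": 0}
    - {"dx": 0,"dy": 0,"dz": 0,"wx": 0,"wy": 0,"wz": 0}
    - {"dx": 0,"dy": 0,"dz": 0,"wx": 0,"wy": 0,"wz": 0}
    - {"dx": 0,"dy": 0,"dz": 0,"wx": 0,"wy": 0,"wz": 0}
    - {"dx": 0,"dy": 0,"dz": 0,"wx": 0,"wy": 0,"wz": 0}

```text
clock: 3.7
tool_pos: [0.4451, 0.1095, 0.1803]
eef_rot: [0.708, -0.001, -0.001, -0.706]
contact_force: [0.5, 1.5, 0.5]
opening: 0.73
```

```bash
python3 -c "
from h import *
go([.443,.1105,.011],np.pi/2)"
```

```text
clock 3.70 tip [0.4447 0.1092 0.0143] jawdir [-0.     1.    -0.002] open 0.730 F [0.5 1.5 0.5]
d [-0.0021  0.0033  0.001 ] w [ 0.003  0.001 -0.003] q [-0.31  0.93 -0.05  2.2   1.02  0.04  0.21]
```

Call:
arm_command:
  deltas:
    - {"dx": 0.003,"dy": -0.02,"dz": 0,"wx": 0,"wy": 0,"wz": 0}
    - {"dx": 0.006,"dy": -0.05,"dz": 0,"wx": 0,"wy": 0,"wz": 0}
    - {"dx": 0.01,"dy": -0.08,"dz": 0,"wx": 0,"wy": 0,"wz": 0}
    - {"dx": 0.03,"dy": -0.08,"dz": 0,"wx": 0,"wy": 0,"wz": 0}
    - {"dx": 0.06,"dy": -0.08,"dz": 0,"wx": 0,"wy": 0,"wz": 0}

```text
clock: 4.2
tool_pos: [0.5046, 0.1087, 0.2609]
eef_rot: [0.709, -0.001, -0.002, -0.706]
contact_force: [0.2, -0.0, -2.3]
opening: 0.728
```

```bash
python3 -c "
from h import *
go([.693,.1135,.07],np.pi/2)
cv2.imwrite('pics/s1.png',r.snapshot('scene')[:,:,::-1])"
```

```text
clock 4.20 tip [0.5038 0.1081 0.0949] jawdir [-0.001  1.    -0.004] open 0.728 F [ 0.2 -0.  -2.3]
d [0.1886 0.024  0.0047] w [ 0.005  0.001 -0.006] q [ 0.    0.83 -0.51  2.    0.79  0.53  0.5 ]
```

View pics/s1.png

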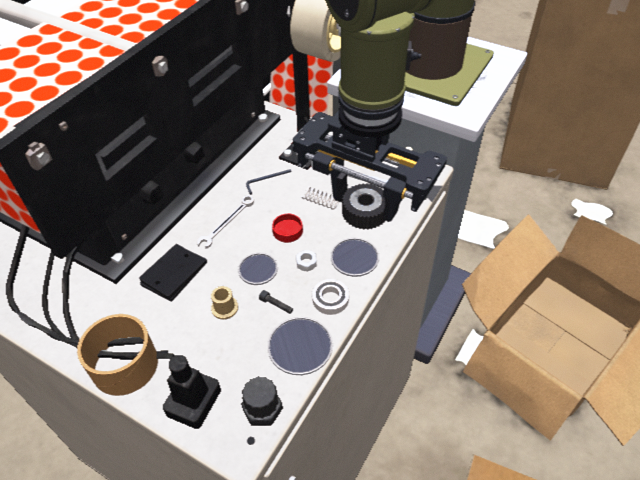

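Call:
arm_command:
  deltas:
    - {"dx": 0.045,"dy": 0,"dz": 0.005,"wx": 0,"wy": 0,"wz": 0}
    - {"dx": 0.09,"dy": 0,"dz": 0.005,"wx": 0,"wy": 0,"wz": 0}
    - {"dx": 0.14,"dy": 0,"dz": 0.005,"wx": 0.005,"wy": 0,"wz": -0.005}
    - {"dx": 0.175,"dy": 0,"dz": 0.005,"wx": 0.005,"wy": 0,"wz": -0.005}
    - {"dx": 0.19,"dy": 0,"dz": 0.005,"wx": 0.005,"wy": 0,"wz": -0.005}

```text
clock: 4.75
tool_pos: [0.6978, 0.1127, 0.2583]
eef_rot: [0.707, -0.0, 0.002, -0.707]
contact_force: [-1.3, 0.3, -1.8]
opening: 0.733
```

```bash
python3 -c "
from h import *
go([.695,.114,.017],np.pi/2)"
```

```text
clock 4.75 tip [0.6981 0.1127 0.0923] jawdir [ 0.003  1.    -0.   ] open 0.733 F [-1.3  0.3 -1.8]
d [-0.0029  0.0753  0.0013] w [ 0.    -0.004  0.003] q [ 0.06  1.03 -0.61  1.38  0.66  0.93  0.85]
```

Call:
arm_command:
  deltas:
    - {"dx": -0.001,"dy": 0.02,"dz": 0.001,"wx": 0,"wy": 0,"wz": 0}
    - {"dx": -0.002,"dy": 0.04,"dz": 0.001,"wx": 0,"wy": 0,"wz": 0}
    - {"dx": -0.003,"dy": 0.055,"dz": 0.001,"wx": 0,"wy": 0,"wz": 0}
    - {"dx": -0.003,"dy": 0.062,"dz": 0.001,"wx": 0,"wy": 0,"wz": 0}
    - {"dx": -0.003,"dy": 0.062,"dz": 0.001,"wx": 0,"wy": 0,"wz": 0}

```text
clock: 5.25
tool_pos: [0.6917, 0.1154, 0.1962]
eef_rot: [-0.707, 0.0, 0.001, 0.707]
contact_force: [-0.3, -0.3, -1.9]
opening: 0.731
```

```bash
python3 -c "
from h import *
go([.695,.114,.017],np.pi/2)
cv2.imwrite('pics/s2.png',cv2.resize(r.snapshot('scene')[200:420,180:460,::-1],None,fx=2.7,fy=2.7))"
```

```text
clock 5.25 tip [0.6915 0.1154 0.0302] jawdir [-0.001  1.     0.   ] open 0.731 F [-0.3 -0.3 -1.9]
d [ 0.0033  0.0132 -0.0014] w [-0.     0.001 -0.002] q [ 0.04  1.1  -0.57  1.41  0.71  0.84  0.81]
```

View pics/s2.png

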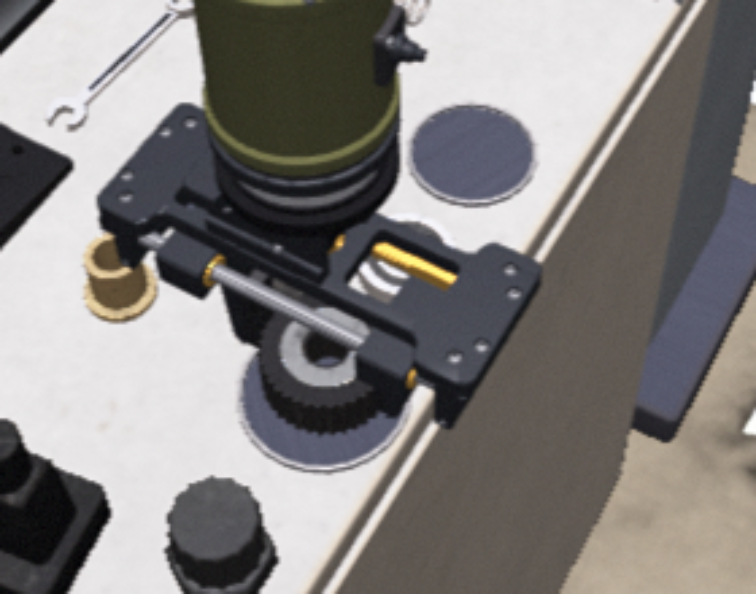

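Call:
arm_command:
  deltas:
    - {"dx": 0.003,"dy": 0.004,"dz": -0.001,"wx": 0,"wy": 0,"wz": 0}
    - {"dx": 0.003,"dy": 0.008,"dz": -0.001,"wx": 0,"wy": 0,"wz": 0}
    - {"dx": 0.003,"dy": 0.012,"dz": -0.001,"wx": 0,"wy": 0,"wz": 0}
    - {"dx": 0.003,"dy": 0.013,"dz": -0.001,"wx": 0,"wy": 0,"wz": 0}
    - {"dx": 0.003,"dy": 0.013,"dz": -0.001,"wx": 0,"wy": 0,"wz": 0}

```text
clock: 5.8
tool_pos: [0.6953, 0.1147, 0.1844]
eef_rot: [-0.707, -0.0, -0.0, 0.708]
contact_force: [-0.5, -0.0, -1.9]
opening: 0.728
```

```bash
python3 -c "
from h import *
go([.695,.114,.0165],np.pi/2)"
```

```text
clock 5.80 tip [0.6954 0.115  0.0184] jawdir [-0.     1.     0.001] open 0.728 F [-0.5 -0.  -1.9]
d [-0.0003  0.0019 -0.0007] w [-0.002  0.001  0.001] q [ 0.04  1.12 -0.57  1.4   0.72  0.82  0.81]
```

Lower 2 mm more, then release partway.

Call:
arm_command:
  deltas:
    - {"dx": 0,"dy": 0.001,"dz": -0.001,"wx": 0,"wy": 0,"wz": 0}
    - {"dx": 0,"dy": 0.002,"dz": -0.001,"wx": 0,"wy": 0,"wz": 0}
    - {"dx": 0,"dy": 0.002,"dz": -0.001,"wx": 0,"wy": 0,"wz": 0}
    - {"dx": 0,"dy": 0.002,"dz": -0.001,"wx": 0,"wy": 0,"wz": 0}
    - {"dx": 0,"dy": 0.002,"dz": -0.001,"wx": 0,"wy": 0,"wz": 0}

```text
clock: 6.3
tool_pos: [0.6954, 0.1138, 0.1827]
eef_rot: [-0.707, -0.001, -0.0, 0.708]
contact_force: [0.1, 0.4, -2.9]
opening: 0.727
```

Call:
arm_command:
  deltas:
    - {"dx": 0,"dy": 0,"dz": 0,"wx": 0,"wy": 0,"wz": 0}
    - {"dx": 0,"dy": 0,"dz": 0,"wx": 0,"wy": 0,"wz": 0}
    - {"dx": 0,"dy": 0,"dz": 0,"wx": 0,"wy": 0,"wz": 0}
    - {"dx": 0,"dy": 0,"dz": 0,"wx": 0,"wy": 0,"wz": 0}
    - {"dx": 0,"dy": 0,"dz": 0,"wx": 0,"wy": 0,"wz": 0}
  claw: 0.85

```text
clock: 6.8
tool_pos: [0.6955, 0.1138, 0.1828]
eef_rot: [-0.707, -0.001, -0.0, 0.708]
contact_force: [1.0, -0.6, 0.3]
opening: 0.929
```

```bash
python3 -c "
from h import *
go([.608,.112,.10],np.pi/2)"
```

```text
clock 6.80 tip [0.6957 0.114  0.0168] jawdir [-0.     1.     0.002] open 0.929 F [ 1.  -0.6  0.3]
d [-0.0873 -0.0834 -0.0016] w [-0.002  0.     0.002] q [ 0.04  1.12 -0.57  1.4   0.72  0.82  0.81]
```

Call:
arm_command:
  deltas:
    - {"dx": 0,"dy": -0.03,"dz": 0,"wx": 0,"wy": 0,"wz": 0}
    - {"dx": 0,"dy": -0.07,"dz": 0,"wx": 0,"wy": 0,"wz": 0}
    - {"dx": -0.03,"dy": -0.1,"dz": -0.002,"wx": 0,"wy": 0,"wz": 0}
    - {"dx": -0.07,"dy": -0.115,"dz": -0.002,"wx": 0,"wy": 0,"wz": 0}
    - {"dx": -0.087,"dy": -0.115,"dz": -0.002,"wx": 0,"wy": 0,"wz": 0}
  claw: 1

```text
clock: 7.3
tool_pos: [0.606, 0.1123, 0.3003]
eef_rot: [-0.706, -0.002, -0.0, 0.708]
contact_force: [0.5, 0.1, 0.1]
opening: 1.0
```

```bash
python3 -c "
from h import *
go([.608,.112,.005],np.pi/2)
c=r.get_calibration('wrist');im=r.snapshot('wrist')[:,:,::-1].copy()
cv2.imwrite('pics/w2raw.png',im)
for X,col in (((.608,.112,.015),(0,255,0)),((.524,.1065,.005),(255,0,255)),((.6145,-.0075,.005),(255,0,0)),((.528,-.009,.016),(255,255,0))):
  p,_=proj(c,X);print(p);cv2.drawMarker(im,tuple(int(a) for a in p),col,0,20)
cv2.imwrite('pics/w2.png',im)
im=r.snapshot('top')[:,:,::-1];cv2.imwrite('pics/t2.png',cv2.resize(im[60:380,220:460],None,fx=1.8,fy=1.8))
"
```

```text
clock 7.30 tip [0.6066 0.1126 0.1343] jawdir [-0.002  1.     0.002] open 1.000 F [0.5 0.1 0.1]
d [ 0.0015  0.1293 -0.0006] w [-0.003  0.003  0.004] q [ 0.08  0.87 -0.62  1.67  0.66  0.81  0.73]
[315.49288776 237.09481035]
[307.5993396 114.8268516]
[156.62171246 241.26886575]
[131.41897693 120.40457623]
```

View pics/w2.png

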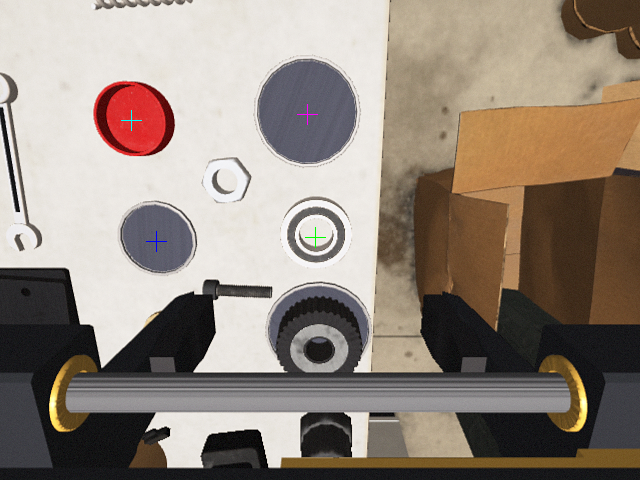

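View pics/t2.png

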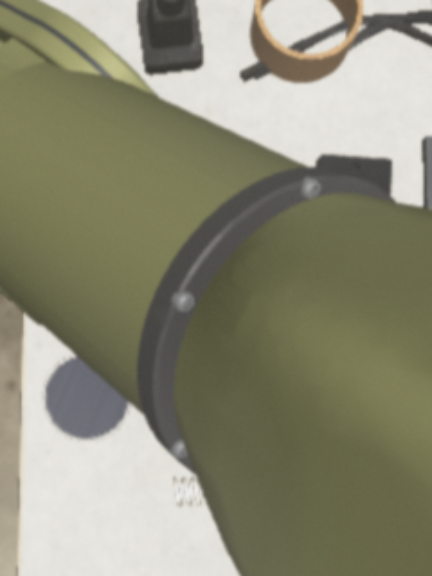

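Call:
arm_command:
  deltas:
    - {"dx": 0,"dy": 0.04,"dz": 0,"wx": 0,"wy": 0,"wz": 0}
    - {"dx": 0,"dy": 0.08,"dz": 0,"wx": 0,"wy": 0,"wz": 0}
    - {"dx": 0,"dy": 0.11,"dz": 0,"wx": 0,"wy": 0,"wz": 0}
    - {"dx": 0,"dy": 0.123,"dz": 0,"wx": 0,"wy": 0,"wz": 0}
    - {"dx": 0,"dy": 0.127,"dz": 0,"wx": 0,"wy": 0,"wz": 0}

```text
clock: 7.9
tool_pos: [0.6086, 0.1117, 0.1689]
eef_rot: [-0.707, 0.0, 0.0, 0.707]
contact_force: [0.2, -0.2, 0.2]
opening: 1.001
```

```bash
python3 -c "
from h import *
go([.607,.112,.0055],np.pi/2)"
```

```text
clock 7.90 tip [0.6085 0.1118 0.0029] jawdir [-0.     1.     0.001] open 1.001 F [ 0.2 -0.2  0.2]
d [-0.0016 -0.0026  0.0003] w [-0.001  0.    -0.   ] q [ 0.01  1.06 -0.49  1.7   0.81  0.6   0.61]
```

Call:
arm_command:
  deltas:
    - {"dx": -0.0015,"dy": -0.003,"dz": 0,"wx": 0,"wy": 0,"wz": 0}
    - {"dx": -0.0015,"dy": -0.003,"dz": 0,"wx": 0,"wy": 0,"wz": 0}
    - {"dx": -0.0015,"dy": -0.003,"dz": 0,"wx": 0,"wy": 0,"wz": 0}
    - {"dx": -0.0015,"dy": -0.003,"dz": 0,"wx": 0,"wy": 0,"wz": 0}
    - {"dx": -0.0015,"dy": -0.003,"dz": 0,"wx": 0,"wy": 0,"wz": 0}

```text
clock: 8.4
tool_pos: [0.6071, 0.1117, 0.1742]
eef_rot: [-0.707, -0.001, -0.001, 0.708]
contact_force: [0.5, -0.2, -0.2]
opening: 1.001
```

Call:
arm_command:
  deltas:
    - {"dx": 0,"dy": 0,"dz": 0,"wx": 0,"wy": 0,"wz": 0}
    - {"dx": 0,"dy": 0,"dz": 0,"wx": 0,"wy": 0,"wz": 0}
    - {"dx": 0,"dy": 0,"dz": 0,"wx": 0,"wy": 0,"wz": 0}
    - {"dx": 0,"dy": 0,"dz": 0,"wx": 0,"wy": 0,"wz": 0}
    - {"dx": 0,"dy": 0,"dz": 0,"wx": 0,"wy": 0,"wz": 0}
  claw: -1

```text
clock: 8.9
tool_pos: [0.6069, 0.1117, 0.1735]
eef_rot: [-0.707, -0.001, -0.0, 0.708]
contact_force: [1.1, 0.5, -0.6]
opening: 0.569
```

Call:
arm_command:
  deltas:
    - {"dx": 0,"dy": 0,"dz": 0,"wx": 0,"wy": 0,"wz": 0}
    - {"dx": 0,"dy": 0,"dz": 0,"wx": 0,"wy": 0,"wz": 0}
    - {"dx": 0,"dy": 0,"dz": 0,"wx": 0,"wy": 0,"wz": 0}
    - {"dx": 0,"dy": 0,"dz": 0,"wx": 0,"wy": 0,"wz": 0}
    - {"dx": 0,"dy": 0,"dz": 0,"wx": 0,"wy": 0,"wz": 0}

```text
clock: 9.4
tool_pos: [0.6069, 0.1117, 0.1735]
eef_rot: [-0.707, -0.001, -0.0, 0.708]
contact_force: [-0.0, -0.1, -0.8]
opening: 0.566
```

```bash
python3 -c "
from h import *
go([.607,.112,.0055],np.pi/2)"
```

```text
clock 9.40 tip [0.6071 0.1119 0.0075] jawdir [-0.     1.     0.001] open 0.566 F [-0.  -0.1 -0.8]
d [0.0001 0.002  0.0003] w [-0.002  0.     0.002] q [ 0.01  1.05 -0.49  1.7   0.81  0.6   0.61]
```

Call:
arm_command:
  deltas:
    - {"dx": 0,"dy": -0.02,"dz": 0,"wx": 0,"wy": 0,"wz": 0}
    - {"dx": 0,"dy": -0.05,"dz": 0,"wx": 0,"wy": 0,"wz": 0}
    - {"dx": -0.02,"dy": -0.06,"dz": -0.003,"wx": 0,"wy": 0,"wz": 0}
    - {"dx": -0.06,"dy": -0.06,"dz": -0.006,"wx": 0,"wy": 0,"wz": 0}
    - {"dx": -0.083,"dy": -0.06,"dz": -0.006,"wx": 0,"wy": 0,"wz": 0}

```text
clock: 9.9
tool_pos: [0.5213, 0.1048, 0.2337]
eef_rot: [-0.707, 0.0, 0.0, 0.707]
contact_force: [-0.2, 0.1, -2.7]
opening: 0.567
```

```bash
python3 -c "
from h import *
go([.524,.106,.0095],np.pi/2)
cv2.imwrite('pics/s3.png',cv2.resize(r.snapshot('scene')[150:400,180:460,::-1],None,fx=2.4,fy=2.4))"
```

```text
clock 9.90 tip [0.5211 0.1049 0.0677] jawdir [-0.     1.     0.001] open 0.567 F [-0.2  0.1 -2.7]
d [0.0028 0.0582 0.0011] w [-0.001  0.    -0.001] q [-0.    0.88 -0.48  1.96  0.83  0.5   0.49]
```

View pics/s3.png

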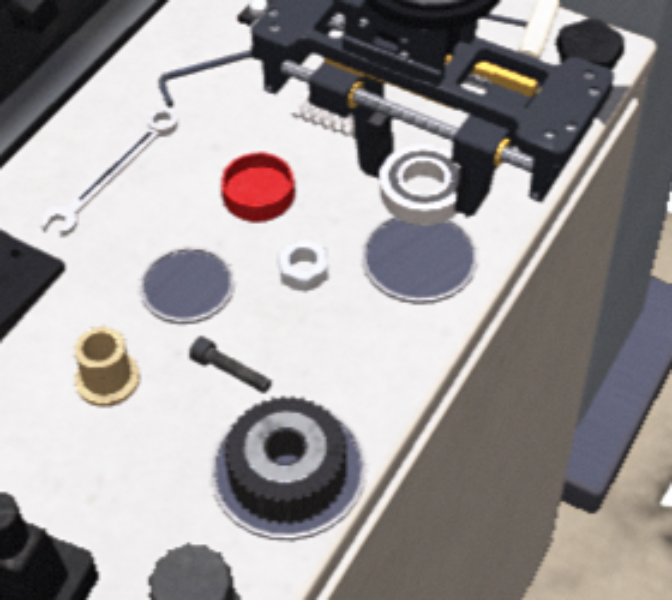

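The bearing is held level and the pulley sits in its dish; I'll measure that later. Lowering the bearing.

Call:
arm_command:
  deltas:
    - {"dx": 0.002,"dy": 0.02,"dz": 0.001,"wx": 0,"wy": 0,"wz": 0}
    - {"dx": 0.002,"dy": 0.035,"dz": 0.001,"wx": 0,"wy": 0,"wz": 0}
    - {"dx": 0.002,"dy": 0.046,"dz": 0.001,"wx": 0,"wy": 0,"wz": 0}
    - {"dx": 0.002,"dy": 0.052,"dz": 0.001,"wx": 0,"wy": 0,"wz": 0}
    - {"dx": 0.002,"dy": 0.054,"dz": 0.001,"wx": 0,"wy": 0,"wz": 0}

```text
clock: 10.45
tool_pos: [0.5258, 0.1068, 0.1788]
eef_rot: [-0.707, -0.0, -0.0, 0.708]
contact_force: [-0.5, 0.8, -1.8]
opening: 0.565
```

```bash
python3 -c "
from h import *
go([.524,.106,.0095],np.pi/2)"
```

```text
clock 10.45 tip [0.5259 0.107  0.0128] jawdir [-0.     1.     0.001] open 0.565 F [-0.5  0.8 -1.8]
d [-0.0018  0.0033 -0.0008] w [-0.002  0.001  0.001] q [-0.06  0.97 -0.38  1.96  0.92  0.4   0.41]
```

Call:
arm_command:
  deltas:
    - {"dx": -0.001,"dy": 0.001,"dz": 0,"wx": 0,"wy": 0,"wz": 0}
    - {"dx": -0.001,"dy": 0.002,"dz": 0,"wx": 0,"wy": 0,"wz": 0}
    - {"dx": -0.001,"dy": 0.003,"dz": 0,"wx": 0,"wy": 0,"wz": 0}
    - {"dx": -0.001,"dy": 0.003,"dz": 0,"wx": 0,"wy": 0,"wz": 0}
    - {"dx": -0.001,"dy": 0.003,"dz": 0,"wx": 0,"wy": 0,"wz": 0}

```text
clock: 10.95
tool_pos: [0.525, 0.1067, 0.1766]
eef_rot: [-0.707, -0.001, -0.001, 0.708]
contact_force: [-0.6, -0.0, -2.1]
opening: 0.566
```

```bash
python3 -c "
from h import *
go([.524,.106,.0095],np.pi/2)"
```

```text
clock 10.95 tip [0.5253 0.107  0.0106] jawdir [-0.     1.     0.002] open 0.566 F [-0.6 -0.  -2.1]
d [-0.001   0.0011 -0.0007] w [-0.002  0.     0.002] q [-0.06  0.97 -0.37  1.96  0.92  0.39  0.4 ]
```

Call:
arm_command:
  deltas:
    - {"dx": -0.001,"dy": 0.001,"dz": -0.001,"wx": 0,"wy": 0,"wz": 0}
    - {"dx": -0.001,"dy": 0.001,"dz": -0.001,"wx": 0,"wy": 0,"wz": 0}
    - {"dx": -0.001,"dy": 0.001,"dz": -0.001,"wx": 0,"wy": 0,"wz": 0}
    - {"dx": -0.001,"dy": 0.001,"dz": -0.001,"wx": 0,"wy": 0,"wz": 0}
    - {"dx": -0.001,"dy": 0.001,"dz": -0.001,"wx": 0,"wy": 0,"wz": 0}

```text
clock: 11.45
tool_pos: [0.5239, 0.1056, 0.1754]
eef_rot: [-0.707, -0.001, -0.0, 0.708]
contact_force: [-0.1, -0.4, -1.3]
opening: 0.567
```

Call:
arm_command:
  deltas:
    - {"dx": 0,"dy": 0,"dz": 0,"wx": 0,"wy": 0,"wz": 0}
    - {"dx": 0,"dy": 0,"dz": 0,"wx": 0,"wy": 0,"wz": 0}
    - {"dx": 0,"dy": 0,"dz": 0,"wx": 0,"wy": 0,"wz": 0}
    - {"dx": 0,"dy": 0,"dz": 0,"wx": 0,"wy": 0,"wz": 0}
    - {"dx": 0,"dy": 0,"dz": 0,"wx": 0,"wy": 0,"wz": 0}
  claw: 0.5

```text
clock: 11.95
tool_pos: [0.5239, 0.1057, 0.1755]
eef_rot: [-0.707, -0.001, -0.0, 0.708]
contact_force: [-0.2, 0.9, -0.4]
opening: 0.748
```

```bash
python3 -c "
from h import *
go([.692,-.0095,.14],np.pi/2)"
```

```text
clock 11.95 tip [0.5242 0.106  0.0095] jawdir [-0.     1.     0.001] open 0.748 F [-0.2  0.9 -0.4]
d [ 0.1682 -0.1305 -0.1151] w [-0.002  0.     0.002] q [-0.07  0.97 -0.37  1.96  0.93  0.38  0.4 ]
```

Call:
arm_command:
  deltas:
    - {"dx": 0,"dy": -0.03,"dz": 0,"wx": 0,"wy": 0,"wz": 0}
    - {"dx": 0,"dy": -0.08,"dz": 0,"wx": 0,"wy": 0,"wz": 0}
    - {"dx": 0.02,"dy": -0.12,"dz": -0.01,"wx": 0,"wy": 0,"wz": 0}
    - {"dx": 0.05,"dy": -0.13,"dz": -0.04,"wx": 0,"wy": 0,"wz": 0}
    - {"dx": 0.08,"dy": -0.13,"dz": -0.07,"wx": 0,"wy": 0,"wz": 0}

```text
clock: 12.45
tool_pos: [0.6052, 0.0354, 0.3085]
eef_rot: [-0.706, -0.003, -0.001, 0.708]
contact_force: [1.1, 0.4, -0.7]
opening: 0.749
```

```bash
python3 -c "
from h import *
go([.692,-.0095,.14],np.pi/2)"
```

```text
clock 12.45 tip [0.6062 0.0359 0.1425] jawdir [-0.002  1.     0.003] open 0.749 F [ 1.1  0.4 -0.7]
d [ 0.0867  0.0029 -0.0451] w [-0.004  0.003  0.008] q [ 0.22  0.86 -0.64  1.7   0.67  0.81  0.84]
```

Call:
arm_command:
  deltas:
    - {"dx": 0.04,"dy": 0,"dz": -0.02,"wx": 0,"wy": 0,"wz": 0}
    - {"dx": 0.07,"dy": 0,"dz": -0.04,"wx": 0,"wy": 0,"wz": 0.005}
    - {"dx": 0.086,"dy": 0,"dz": -0.045,"wx": 0,"wy": 0,"wz": 0.005}
    - {"dx": 0.086,"dy": 0,"dz": -0.045,"wx": 0,"wy": 0,"wz": 0.005}
    - {"dx": 0.086,"dy": 0,"dz": -0.045,"wx": 0,"wy": 0,"wz": 0.005}

```text
clock: 12.95
tool_pos: [0.689, -0.0088, 0.3051]
eef_rot: [-0.706, 0.001, 0.002, 0.708]
contact_force: [-0.2, 0.1, 0.3]
opening: 0.745
```

```bash
python3 -c "
from h import *
go([.692,-.0095,.14],np.pi/2)
c=r.get_calibration('wrist');im=r.snapshot('wrist')[:,:,::-1].copy()
cv2.imwrite('pics/w3raw.png',im)
for X,col in (((.6925,-.0095,.034),(0,255,0)),((.694,.114,.005),(255,0,255)),((.6145,-.0075,.005),(255,0,0)),((.528,-.009,.016),(255,255,0)),((.524,.106,.017),(0,255,0))):
  p,_=proj(c,X);print(p);cv2.drawMarker(im,tuple(int(a) for a in p),col,0,20)
cv2.imwrite('pics/w3.png',im)
"
```

```text
clock 12.95 tip [ 0.6884 -0.0084  0.1391] jawdir [-0.001  1.     0.002] open 0.745 F [-0.2  0.1  0.3]
d [ 0.003  -0.001  -0.0007] w [-0.003  0.001 -0.005] q [ 0.26  0.96 -0.66  1.42  0.64  0.99  1.02]
[314.80762306 247.82872686]
[476.64618314 238.31268076]
[317.8242841  129.53526175]
[315.64787551 -18.37449727]
[505.94312265 -26.13316464]
```

View pics/w3.png

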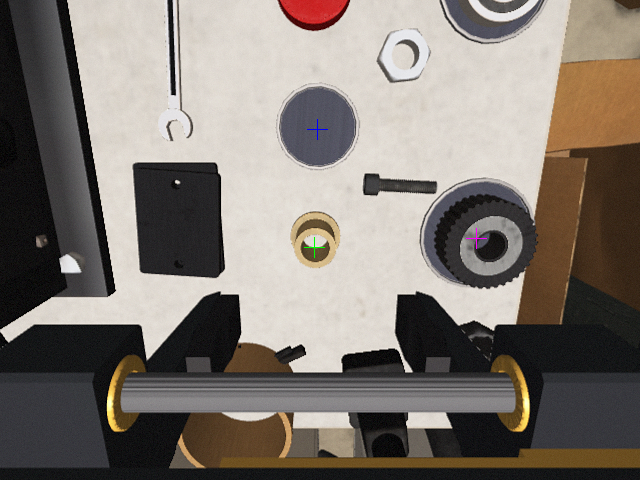

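Call:
arm_command:
  deltas:
    - {"dx": 0.003,"dy": 0.04,"dz": 0,"wx": 0,"wy": 0,"wz": 0}
    - {"dx": 0.003,"dy": 0.08,"dz": 0,"wx": 0,"wy": 0,"wz": 0}
    - {"dx": 0.003,"dy": 0.11,"dz": 0,"wx": 0,"wy": 0,"wz": 0}
    - {"dx": 0.003,"dy": 0.122,"dz": 0,"wx": 0,"wy": 0,"wz": 0}
    - {"dx": 0.003,"dy": 0.123,"dz": 0,"wx": 0,"wy": 0,"wz": 0}

```text
clock: 13.5
tool_pos: [0.6913, -0.0085, 0.1813]
eef_rot: [-0.707, 0.001, 0.003, 0.708]
contact_force: [0.0, 0.2, 0.4]
opening: 0.75
```

```bash
python3 -c "
from h import *
go([.6925,-.009,.013],np.pi/2)"
```

```text
clock 13.50 tip [ 0.6903 -0.0082  0.0153] jawdir [-0.002  1.     0.001] open 0.750 F [0.  0.2 0.4]
d [ 0.0012  0.0023 -0.0005] w [-0.002  0.003 -0.008] q [ 0.23  1.12 -0.58  1.45  0.75  0.81  0.95]
```

Call:
arm_command:
  deltas:
    - {"dx": 0.0015,"dy": 0.001,"dz": 0,"wx": 0,"wy": 0,"wz": -0.008}
    - {"dx": 0.0015,"dy": 0.001,"dz": 0,"wx": 0,"wy": 0,"wz": -0.008}
    - {"dx": 0.0015,"dy": 0.001,"dz": 0,"wx": 0,"wy": 0,"wz": -0.008}
    - {"dx": 0.0015,"dy": 0.001,"dz": 0,"wx": 0,"wy": 0,"wz": -0.008}
    - {"dx": 0.0015,"dy": 0.001,"dz": 0,"wx": 0,"wy": 0,"wz": -0.008}

```text
clock: 14.0
tool_pos: [0.6941, -0.0093, 0.1821]
eef_rot: [-0.707, -0.002, -0.002, 0.708]
contact_force: [0.8, -0.6, -0.2]
opening: 0.751
```

Call:
arm_command:
  deltas:
    - {"dx": 0,"dy": 0,"dz": 0,"wx": 0,"wy": 0,"wz": 0}
    - {"dx": 0,"dy": 0,"dz": 0,"wx": 0,"wy": 0,"wz": 0}
    - {"dx": 0,"dy": 0,"dz": 0,"wx": 0,"wy": 0,"wz": 0}
    - {"dx": 0,"dy": 0,"dz": 0,"wx": 0,"wy": 0,"wz": 0}
    - {"dx": 0,"dy": 0,"dz": 0,"wx": 0,"wy": 0,"wz": 0}
  claw: -1

```text
clock: 14.5
tool_pos: [0.6939, -0.0093, 0.1814]
eef_rot: [-0.707, -0.001, -0.001, 0.708]
contact_force: [0.5, 0.0, -0.4]
opening: 0.321
```

Call:
arm_command:
  deltas:
    - {"dx": 0,"dy": 0,"dz": 0,"wx": 0,"wy": 0,"wz": 0}
    - {"dx": 0,"dy": 0,"dz": 0,"wx": 0,"wy": 0,"wz": 0}
    - {"dx": 0,"dy": 0,"dz": 0,"wx": 0,"wy": 0,"wz": 0}
    - {"dx": 0,"dy": 0,"dz": 0,"wx": 0,"wy": 0,"wz": 0}
    - {"dx": 0,"dy": 0,"dz": 0,"wx": 0,"wy": 0,"wz": 0}

```text
clock: 15.0
tool_pos: [0.6939, -0.0093, 0.1814]
eef_rot: [-0.707, -0.001, -0.001, 0.708]
contact_force: [-0.4, 0.4, 0.2]
opening: 0.317
```

```bash
python3 -c "
from h import *
go([.6925,-.009,.013],np.pi/2)"
```

```text
clock 15.00 tip [ 0.6945 -0.0091  0.0154] jawdir [-0.     1.     0.001] open 0.317 F [-0.4  0.4  0.2]
d [-0.0014  0.0024  0.0003] w [-0.002  0.     0.005] q [ 0.23  1.12 -0.58  1.44  0.75  0.8   0.95]
```

Call:
arm_command:
  deltas:
    - {"dx": 0,"dy": -0.02,"dz": 0,"wx": 0,"wy": 0,"wz": 0}
    - {"dx": 0,"dy": -0.05,"dz": 0,"wx": 0,"wy": 0,"wz": 0}
    - {"dx": -0.02,"dy": -0.06,"dz": 0.001,"wx": 0,"wy": 0,"wz": 0}
    - {"dx": -0.06,"dy": -0.06,"dz": 0.001,"wx": 0,"wy": 0,"wz": 0}
    - {"dx": -0.078,"dy": -0.06,"dz": 0.001,"wx": 0,"wy": 0,"wz": 0}

```text
clock: 15.5
tool_pos: [0.6132, -0.0082, 0.2429]
eef_rot: [-0.707, -0.001, -0.0, 0.707]
contact_force: [-0.0, -0.5, -1.0]
opening: 0.314
```

```bash
python3 -c "
from h import *
go([.615,-.0075,.0175],np.pi/2)
cv2.imwrite('pics/s4.png',cv2.resize(r.snapshot('scene')[150:400,180:460,::-1],None,fx=2.4,fy=2.4))"
```

```text
clock 15.50 tip [ 0.6135 -0.0081  0.0769] jawdir [-0.001  1.     0.001] open 0.314 F [-0.  -0.5 -1. ]
d [0.0017 0.0594 0.0007] w [-0.001  0.002  0.003] q [ 0.26  0.95 -0.59  1.71  0.75  0.72  0.85]
```

View pics/s4.png

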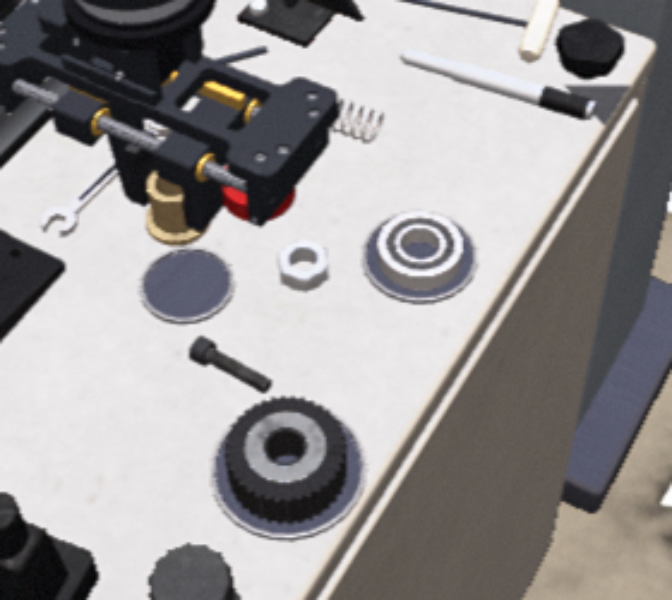

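Call:
arm_command:
  deltas:
    - {"dx": 0.001,"dy": 0.02,"dz": 0.001,"wx": 0,"wy": 0,"wz": 0}
    - {"dx": 0.001,"dy": 0.035,"dz": 0.001,"wx": 0,"wy": 0,"wz": 0}
    - {"dx": 0.001,"dy": 0.046,"dz": 0.001,"wx": 0,"wy": 0,"wz": 0}
    - {"dx": 0.001,"dy": 0.053,"dz": 0.001,"wx": 0,"wy": 0,"wz": 0}
    - {"dx": 0.001,"dy": 0.055,"dz": 0.001,"wx": 0,"wy": 0,"wz": 0}

```text
clock: 16.05
tool_pos: [0.6169, -0.0073, 0.1852]
eef_rot: [-0.707, -0.001, -0.001, 0.708]
contact_force: [0.0, -0.5, -0.7]
opening: 0.323
```

```bash
python3 -c "
from h import *
go([.615,-.0075,.0175],np.pi/2)"
```

```text
clock 16.05 tip [ 0.6173 -0.007   0.0192] jawdir [-0.     1.     0.001] open 0.323 F [ 0.  -0.5 -0.7]
d [-0.0019  0.0017 -0.0002] w [-0.002  0.     0.003] q [ 0.22  1.04 -0.53  1.71  0.82  0.63  0.8 ]
```

Call:
arm_command:
  deltas:
    - {"dx": -0.002,"dy": 0.001,"dz": 0,"wx": 0,"wy": 0,"wz": 0}
    - {"dx": -0.002,"dy": 0.002,"dz": 0,"wx": 0,"wy": 0,"wz": 0}
    - {"dx": -0.002,"dy": 0.002,"dz": 0,"wx": 0,"wy": 0,"wz": 0}
    - {"dx": -0.002,"dy": 0.002,"dz": 0,"wx": 0,"wy": 0,"wz": 0}
    - {"dx": -0.002,"dy": 0.002,"dz": 0,"wx": 0,"wy": 0,"wz": 0}

```text
clock: 16.55
tool_pos: [0.6151, -0.0073, 0.1845]
eef_rot: [-0.707, -0.002, -0.001, 0.708]
contact_force: [0.0, 0.3, -1.0]
opening: 0.315
```

```bash
python3 -c "
from h import *
go([.615,-.0075,.0175],np.pi/2)"
```

```text
clock 16.55 tip [ 0.6158 -0.0071  0.0185] jawdir [-0.     1.     0.001] open 0.315 F [ 0.   0.3 -1. ]
d [-0.0001  0.001  -0.0002] w [-0.002  0.     0.005] q [ 0.22  1.03 -0.52  1.71  0.82  0.62  0.79]
```

Lower 1 mm and release to about 60 mm.

Call:
arm_command:
  deltas:
    - {"dx": -0.001,"dy": 0.001,"dz": 0,"wx": 0,"wy": 0,"wz": 0.005}
    - {"dx": -0.001,"dy": 0.001,"dz": 0,"wx": 0,"wy": 0,"wz": 0.005}
    - {"dx": -0.001,"dy": 0.001,"dz": 0,"wx": 0,"wy": 0,"wz": 0.005}
    - {"dx": -0.001,"dy": 0.001,"dz": 0,"wx": 0,"wy": 0,"wz": 0.005}
    - {"dx": -0.001,"dy": 0.001,"dz": 0,"wx": 0,"wy": 0,"wz": 0.005}

```text
clock: 17.05
tool_pos: [0.614, -0.0072, 0.1833]
eef_rot: [-0.707, -0.0, 0.0, 0.708]
contact_force: [-0.4, -0.9, 1.3]
opening: 0.314
```

Call:
arm_command:
  deltas:
    - {"dx": 0,"dy": 0,"dz": 0,"wx": 0,"wy": 0,"wz": 0}
    - {"dx": 0,"dy": 0,"dz": 0,"wx": 0,"wy": 0,"wz": 0}
    - {"dx": 0,"dy": 0,"dz": 0,"wx": 0,"wy": 0,"wz": 0}
    - {"dx": 0,"dy": 0,"dz": 0,"wx": 0,"wy": 0,"wz": 0}
    - {"dx": 0,"dy": 0,"dz": 0,"wx": 0,"wy": 0,"wz": 0}
  claw: 0.3

```text
clock: 17.55
tool_pos: [0.6139, -0.0073, 0.1831]
eef_rot: [-0.707, 0.0, 0.0, 0.708]
contact_force: [-0.7, -0.7, -0.6]
opening: 0.651
```

```bash
python3 -c "
from h import *
go([.42,.35,.24],np.pi/2)"
```

```text
clock 17.55 tip [ 0.6138 -0.007   0.0171] jawdir [-0.     1.     0.001] open 0.651 F [-0.7 -0.7 -0.6]
d [-0.1939 -0.2223  0.3577] w [-0.002  0.    -0.   ] q [ 0.22  1.04 -0.52  1.71  0.82  0.63  0.79]
```

Call:
arm_command:
  deltas:
    - {"dx": 0,"dy": -0.04,"dz": 0,"wx": 0,"wy": 0,"wz": 0}
    - {"dx": 0,"dy": -0.09,"dz": 0,"wx": 0,"wy": 0,"wz": 0}
    - {"dx": 0,"dy": -0.14,"dz": 0,"wx": 0,"wy": 0,"wz": 0}
    - {"dx": -0.02,"dy": -0.18,"dz": 0.02,"wx": 0,"wy": 0,"wz": 0}
    - {"dx": -0.04,"dy": -0.2,"dz": 0.06,"wx": 0,"wy": 0,"wz": 0}

```text
clock: 18.05
tool_pos: [0.5748, 0.0501, 0.3865]
eef_rot: [0.707, -0.001, 0.004, -0.707]
contact_force: [1.1, 1.7, -0.6]
opening: 0.654
```

Call:
arm_command:
  deltas:
    - {"dx": -0.15,"dy": 0,"dz": 0.35,"wx": 0,"wy": 0,"wz": 0}
    - {"dx": -0.15,"dy": 0,"dz": 0.35,"wx": 0,"wy": 0,"wz": 0}
    - {"dx": -0.15,"dy": 0,"dz": 0.35,"wx": 0,"wy": 0,"wz": 0}
    - {"dx": -0.15,"dy": 0,"dz": 0.35,"wx": 0,"wy": 0,"wz": 0}
    - {"dx": -0.15,"dy": 0,"dz": 0.35,"wx": 0,"wy": 0,"wz": 0}

```text
clock: 18.55
tool_pos: [0.4744, 0.2837, 0.3838]
eef_rot: [-0.707, -0.0, 0.0, 0.708]
contact_force: [1.4, 0.7, 0.2]
opening: 0.653
```

Call:
arm_command:
  deltas:
    - {"dx": -0.1,"dy": 0,"dz": 0.2,"wx": 0,"wy": 0,"wz": 0}
    - {"dx": -0.1,"dy": 0,"dz": 0.2,"wx": 0,"wy": 0,"wz": 0}
    - {"dx": -0.1,"dy": 0,"dz": 0.2,"wx": 0,"wy": 0,"wz": 0}
    - {"dx": -0.1,"dy": 0,"dz": 0.2,"wx": 0,"wy": 0,"wz": 0}
    - {"dx": -0.1,"dy": 0,"dz": 0.2,"wx": 0,"wy": 0,"wz": 0}

```text
clock: 19.05
tool_pos: [0.3713, 0.4865, 0.3845]
eef_rot: [-0.705, -0.001, 0.003, 0.709]
contact_force: [0.5, 0.7, 0.5]
opening: 0.647
```

```bash
python3 -c "
from h import *
go([.42,.35,.24],np.pi/2)
for n in('top','scene'):
  cv2.imwrite('pics/%s9.png'%n,r.snapshot(n)[:,:,::-1])
a=cv2.imread('pics/top9.png')[130:380,225:385];b=cv2.imread('pics/scene9.png')[180:380,190:420]
cv2.imwrite('pics/f.png',np.hstack([cv2.resize(a,(384,600)),cv2.resize(b,(400,348),interpolation=3) if 0 else cv2.copyMakeBorder(cv2.resize(b,(400,348)),0,252,0,0,0)]))"
```

```text
clock 19.05 tip [0.3709 0.4874 0.2185] jawdir [-0.006  1.     0.005] open 0.647 F [0.5 0.7 0.5]
d [ 0.0478 -0.0224 -0.1367] w [-0.007  0.008 -0.003] q [-0.64  0.76 -0.65  1.62  0.54  0.95  0.1 ]
```

View pics/f.png

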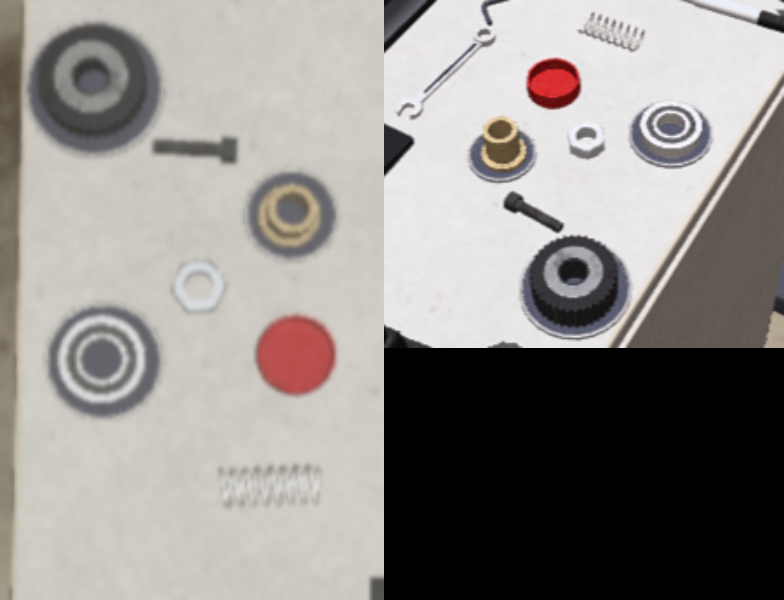

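```bash
python3 -c "
from h import *
t=r.get_calibration('top');s=r.get_calibration('scene')
T=lambda u,v:(225+u/2.4,130+v/2.4)
S=lambda u,v:(190+(u-384)/1.74,180+v/1.74)
for n,a,b,z in (('pulley',(92,76),(573,266),.028),('bearing',(103,360),(671,125),.017),('bush',(293,208),(501,128),.036),('Ldish',(94,89),(577,287),.005),('Mdish',(104,360),(671,134),.005),('Sdish',(292,214),(503,153),.005)):
  print(n,plane(t,*T(*a),z).round(4),plane(s,*S(*b),z).round(4))
a=cv2.imread('pics/top0.png').astype(int);b=cv2.imread('pics/top9.png').astype(int)
for n,(u,v) in dict(cap=(348,277),nut=(308,249),screw=(307,191),spring=(338,332)).items():print(n,np.abs(a-b)[v-18:v+19,u-22:u+23].max(2).mean().round(2))
"
```

```text
pulley [0.6944 0.1134] [0.6892 0.1103]
bearing [0.524  0.1053] [0.5249 0.1055]
bush [ 0.6135 -0.0072] [ 0.6107 -0.008 ]
Ldish [0.6919 0.114 ] [0.692  0.1143]
Mdish [0.5246 0.1056] [0.5249 0.1058]
Sdish [ 0.6146 -0.0084] [ 0.6132 -0.0081]
cap 2.52
nut 2.68
screw 2.64
spring 2.76
```

Every part is within about 5 mm of its dish centre, with a 10 mm tolerance. The leave-alone parts have not moved, and the arm is clear.

```bash
python3 -c "
from plant import r
print(r.finish_job())"
```

```text
the job is handed in; nothing more can be done
None
```

The pulley is in the large dish, the bearing in the medium dish and the bush, on its flange, in the small dish. I handed the job in at about 19 s, with the arm lifted and swung clear. `finish_job` gave no verdict.

**Position:** read by eye off the final top and scene pictures. The bearing is within about 1 mm of its dish centre in both. The bush is 1.6 mm off in the top view and 2.5 mm in the scene view. The pulley is 2.6 mm off in the top view and 4.9 mm in the scene view. The two views disagree by about 5 mm in x on the pulley, but both are inside the 10 mm limit.

**Seating:** each part was lowered to within about 1 mm of its dish floor before release. All three look flat inside their rims in both views, but I did not measure height or tilt separately.

**Leave-alone parts:** the cap, nut, screw and spring show no visible change from the first picture. Contact force stayed under about 3 N in every reading.

**Problem met:** at the pulley pick, joint 6 read 0.04, right at its lower limit. The gripper stopped about 3 mm higher than I aimed for, but the grip held.

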